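# Balance the spinning lever on the T-rest

### The arm

A 6-joint arm with a two-finger parallel gripper is mounted at the origin on the work surface. World frame = base frame: x ahead of the robot, y to its left, z up, the work surface at z = 0. Lengths are in m, angles in rad, forces in N, time in s.
With the tool pointing down it reaches from about 0.275 to 1 m from the base axis. Payload 8.4 kg.
Tool frame: the origin (TCP) lies on the centre line of the jaws, within the pads' length; the fingertips stand 17 mm ahead of it and the grasp point (between the pads) lies 2 mm behind it (bot.tcp_to_tips is the y of the fingertips in the tool frame, in m); y points along the fingers, z is the direction in which the jaws open and shut, and the axes are right-handed (so a half turn about y gives the same grasp; the last joint's range is limited). The gripper opens to 85 mm and grips with 20 to 120 N. Pads are 22 mm wide; open, the fingers measure 114 mm over their backs; the gripper's body (76 mm by 85 mm) begins 54 mm behind the grasp point. The pads swing forward as they close: fully open they stand 13 mm farther back than shut.
Start: joints at [-1.22, 0.353, 1.633, -0, 1.155, -0.002], TCP at [0.216, -0.587, 0.248] pointing down, gripper open.
Joint ranges: [-2.63, 2.63], [-0.92, 2.1], [0.06, 2.66], [-1.3, 4.44], [0, 2.69], [-3.02, 3.02]. Speed limits (rad/s): [2.22, 2.22, 2.79, 3.14, 3.14, 3.14].

### API

Orientations are given as a unit quaternion [x, y, z, w].
In Python, from workcell import bot, hand, kinematics, get_obs, vision, hand_in gives the robot as it stands. The module is installed in compiled form; this text tells all that it offers. Calls block until the motion is done:
- bot.reach(position, orientation): joint-space move of the TCP to a pose.
- bot.servo_line(position, ori=None, velocity=0.15): straight line of the TCP; ori=None keeps the orientation; velocity is the mean speed in m/s.
- bot.goto_joints(angles): joint-space move.
- hand.move_gripper(opening, strength=None): finger opening in m; strength is the grip in N (None keeps the last); returns when the fingers have stopped.
- bot.dwell(seconds).
- kinematics.solve_ik(position, orientation): joint angles nearest the present ones, or None.
- get_obs(): the state.
- vision.read_camera(name): name is "scene" or "top" or "wrist"; returns a dict with "frame" (400x640x3 uint8, red, green, blue), "intrinsics" (3x3 intrinsics, pixels), "view" (4x4, takes a point from world to camera coordinates). Camera axes: x right, y down, z forward; pixel columns grow to the right and rows downward; lengths in m; the calibration is good to about 2 mm. A picture is of the moment at which its call begins. There is no depth.
A pose or a line that the arm cannot do raises bot.IKError and nothing moves.
- hand_in(): hands the job in, once; it reports no verdict.
The state is a dict: "time_s": time; "joint_pos": joint angles; "joint_vel": joint speeds; "joint_efforts": joint torques, N m; "position": TCP position; "orientation": TCP orientation; "wrist_force": force on the tool from outside, world axes, zero at the start; "ft_torque": the same for the moment, N m; "gripper_width": finger opening in m.
Only numpy, scipy, OpenCV 4.12 (cv2) and the standard library are available. Lean on these libraries where they do the work, as an engineer would, in place of code of your own. Each camera call takes 0.05 s, during which the arm holds its last target.

### The job

The metal spinner's lever lies on its two support blocks, and a slug hidden inside its tube makes one end heavier than the other. Lift it a little at trial points until you find where it rises level with no tipping, then carry it level to the T-shaped tool rest and set it down gently, square across the rest and on that balance point, so that it stays level on the rest alone when you let go. Never let the lever tip steeply, and leave the brass bowl, the wooden former and the tin where they are.

Things in the scene. Friction and masses are not known exactly. Their poses are not given: they have to be found in the camera images.
- lever_mid (a point): Middle of the loose lever's plain aluminium tube, half-way along and half-way up (23 mm above its underside). Tube: 260 mm long (x), 25 mm wide (y), 46 mm high (z). A slug is fixed unseen inside: the balance point lies up to 55 mm to either side of this middle along x and stays the same. Gripped elsewhere, the lever twists the gripper or tips in it, heavy end down.
- cradle: Fixed stand under the lever; origin at the centre of its underside. Two grey blocks at x = -110 and +110 mm, each 16 mm (x) by 46 mm (y), tops 50 mm above the bench, with cheeks 10 mm high, 4 mm clear of the lever's sides. Base plate 270 x 80 x 12 mm. The lever starts along its x axis, middle within 10 mm of its centre; between the blocks is room for fingers.
- trest_top (a point): Centre of the top of the fixed steel T-rest, 80 mm above the bench. Its flat level top bar is 20 mm wide (x), 110 mm long (y), 16 mm thick, on a 30 mm post and a 110 mm square base plate 12 mm thick. The lever is to lie across it, along this x axis, either way round, and stays level only with its balance point over the 20 mm wide top.
- bowl: Bystander: brass bowl, 100 mm across, 42 mm high; origin at the centre of its underside.
- former: Bystander: turned wooden former, 60 mm across, 48 mm high; origin at the centre of its underside.
- tin: Bystander: steel tin, 60 mm across, 50 mm high; origin at the centre of its underside.
- lever: The same lever as a whole; origin at the middle of the tube's underside, axes as above. Weighs 0.59 to 0.71 kg. Beyond the tube's ends a black round rubber handle, 32 mm across, reaches to x = -185 mm, and a steel roller in a fork, 40 mm across, to x = +178 mm. Plain metal with ordinary grip, friction 0.8 to 1.2.
Things that resemble listed ones, but are neither listed nor needed, are in the scene too. Of the things that look like the part that bears trest_top, take the one that is farthest from the robot's base at the start.

How it is judged:
On the way:
1. the lever is lifted clear of its blocks and held level (within 6 degrees), its underside above the height of the T-rest's top (height (world z) of lever_mid above 0.105 m and contact force between lever and cradle below 0.1 N and contact force between lever and the fingers above 2 N and angle between lever_mid's own x axis and vertical between 1.4658 and 1.6758 rad), for 0.2 s.
At the end, for the whole second after the job is handed in: The lever rests on the T-rest alone, released and at rest, level within 3.4 degrees and square across the T's top bar within 15 degrees; the bowl, the former and the tin are within 30 mm of where they stood (angle between lever_mid's own x axis and vertical between 1.5108 and 1.6308 rad and height (world z) of lever_mid between 0.097 and 0.109 m and contact force between lever and trest above 2 N and horizontal distance between lever_mid and trest_top below 0.08 m and angle between the x axis of lever and the x axis of trest_top, either way round below 0.26 rad and linear speed of lever below 0.02 m/s and contact force between lever and the fingers below 0.1 N and contact force between lever and cradle below 0.1 N and distance of each of bowl, former, tin from where it was at the start of the episode below 0.03 m); the robot touches nothing.
It fails at once if the lever tips more than 20 degrees (angle between lever_mid's own x axis and vertical below 1.2208 rad or angle between lever_mid's own x axis and vertical above 1.9208 rad).
It fails at once if the lever is pressed or dropped on the T-rest with more than 35 N (contact force between lever and trest above 35 N).
It fails at once if the brass bowl is moved more than 30 mm (distance of bowl from where it was at the start of the episode above 0.03 m).
It fails at once if the wooden former is moved more than 30 mm (distance of former from where it was at the start of the episode above 0.03 m).
It fails at once if the tin is moved more than 30 mm (distance of tin from where it was at the start of the episode above 0.03 m).
It also fails if it takes over 64 s, if anything falls off the work surface, if the arm or the gripper's body presses on something with over 40 N, if the wrist force passes 120 N, or if a joint passes its speed limit or range.

## Working session

There is one attempt and no reset: what is moved stays moved. The work goes in short steps, each a Python script; the robot and the scene stay as the last script left them, time stands still between calls to the robot, and variables do not carry over. Pictures are saved under pics/ and viewed, and the job is handed in when it is done.

```bash
mkdir -p pics; python3 - <<'E'
from workcell import bot, hand, kinematics, get_obs, vision
import cv2, numpy as np
for n in ["scene","top","wrist"]:
    d=vision.read_camera(n); cv2.imwrite(f"pics/{n}0.png",d["frame"][:,:,::-1])
    print(n,d["intrinsics"].tolist(),np.round(d["view"],4).tolist())
o=get_obs(); print({k:np.round(v,4).tolist() for k,v in o.items()}); print(bot.tcp_to_tips)
E
```

```text
scene [[372.527504050295, 0.0, 315.9451224649243], [0.0, 372.527504050295, 202.13898908111005], [0.0, 0.0, 1.0]] [[0.4845, 0.8747, -0.0108, -0.192], [0.575, -0.3277, -0.7496, -0.2719], [-0.6592, 0.357, -0.6618, 1.5502], [0.0, 0.0, 0.0, 1.0]]
top [[462.02102526613214, 0.0, 327.04370110120766], [0.0, 462.02102526613214, 204.6660933965168], [0.0, 0.0, 1.0]] [[0.0074, -0.9999, 0.0156, -0.0818], [-0.9931, -0.0092, -0.117, 0.5414], [0.1172, -0.0146, -0.993, 1.1645], [0.0, 0.0, 0.0, 1.0]]
wrist [[329.4541023932538, 0.0, 322.37551849982435], [0.0, 329.4541023932538, 197.4532705042431], [0.0, 0.0, 1.0]] [[0.3455, -0.9384, -0.0019, -0.6252], [-0.8901, -0.3283, 0.3163, -0.0409], [-0.2974, -0.1076, -0.9487, 0.3803], [0.0, 0.0, 0.0, 1.0]]
{'time_s': 0.15, 'joint_pos': [-1.2204, 0.3535, 1.634, -0.0, 1.1552, -0.0024], 'joint_vel': [-0.0013, -0.0019, -0.0028, 0.0005, 0.0009, -0.0005], 'joint_efforts': [0.0003, -60.564, -34.2339, 0.0, 0.0062, 0.0001], 'position': [0.2158, -0.5862, 0.2477], 'orientation': [-0.1242, 0.6965, -0.6958, 0.124], 'wrist_force': [-0.7132, -0.5513, -0.0866], 'ft_torque': [0.0028, 0.018, 0.0008], 'gripper_width': 0.0855}
0.017
```

View pics/scene0.png

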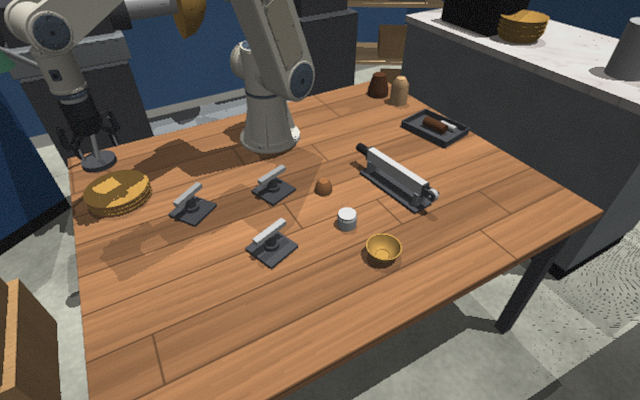

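View pics/top0.png

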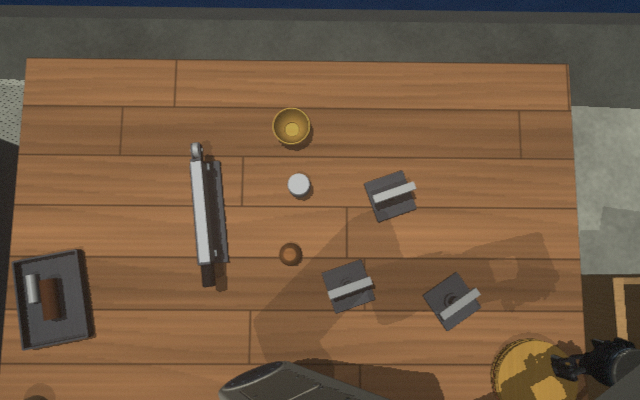

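View pics/wrist0.png

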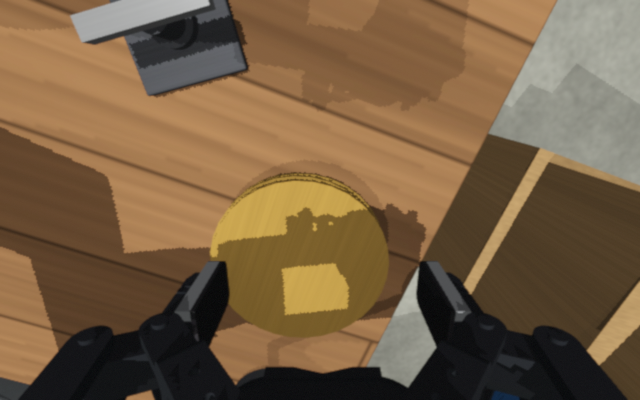

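The three T-rests in the top view are near (391,193), (349,287) and (455,300). The lever runs from its roller at (197,150) to its handle at (208,280). Next I'll measure these with enlarged crops.

```bash
cat > h.py <<'E'
from workcell import bot, hand, kinematics, get_obs, vision, hand_in
import cv2, numpy as np
def ray(d,u,v,z):
    K=d["intrinsics"];V=np.array(d["view"]);R=V[:3,:3];t=V[:3,3]
    c=-R.T@t; r=R.T@np.linalg.inv(K)@np.array([u,v,1.]); return c+r*(z-c[2])/r[2]
def proj(d,p):
    V=np.array(d["view"]);q=d["intrinsics"]@(V[:3,:3]@np.array(p)+V[:3,3]); return q[:2]/q[2]
E
python3 - <<'E'
from h import *
d=vision.read_camera("top"); s=vision.read_camera("scene")
np.save("pics/top.npy",d["frame"])
for n,p in dict(a=(391,193),b=(349,287),c=(455,300)).items(): print(n,ray(d,*p,0.04)[:2],np.hypot(*ray(d,*p,0.04)[:2]))
f=d["frame"]
hsv=cv2.cvtColor(f,cv2.COLOR_RGB2HSV)
m=((hsv[...,1]<50)&(hsv[...,2]>125)).astype(np.uint8)
n,l,st,ce=cv2.connectedComponentsWithStats(m)
for i in range(1,n):
    if 80<st[i,4]<4000 and 170<ce[i][0]<500 and 110<ce[i][1]<330:
        c=cv2.findContours((l==i).astype(np.uint8),cv2.RETR_EXTERNAL,cv2.CHAIN_APPROX_NONE)[0][0]
        r=cv2.minAreaRect(c); print(st[i],ce[i],r); print(cv2.boxPoints(r).tolist())
a=f[130:300,170:250][:,:,::-1]; b=f[160:230,355:425][:,:,::-1]
cv2.imwrite("pics/cl.png",cv2.resize(a,None,fx=3.5,fy=3.5,interpolation=2)); cv2.imwrite("pics/ct.png",cv2.resize(b,None,fx=8,fy=8,interpolation=2))
g=s["frame"][130:220,345:445][:,:,::-1]; cv2.imwrite("pics/cs.png",cv2.resize(g,None,fx=6,fy=6,interpolation=2))
E
```

```text
a [ 0.57305336 -0.24249427] 0.6222488465641829
b [ 0.3324774  -0.13416668] 0.3585274334100875
c [ 0.30185345 -0.40196669] 0.502685510117381
[ 190  161   20  102 1098] [199.5428051  211.64845173] ((199.47833251953125, 211.45729064941406), (101.31127166748047, 11.045347213745117), 84.89783477783203)
[[189.47264099121094, 161.49349975585938], [200.47422790527344, 160.51123046875], [209.48402404785156, 261.42108154296875], [198.48243713378906, 262.4033508300781]]
[287 173  23  22 361] [297.98060942 183.53739612] ((297.9999694824219, 183.49998474121094), (21.0190372467041, 20.57182502746582), 26.56505012512207)
[[283.9999694824219, 187.99998474121094], [293.1999816894531, 169.59999084472656], [311.9999694824219, 178.99998474121094], [302.7999572753906, 197.3999786376953]]
[373 182  43  21 346] [393.76878613 191.67919075] ((393.87530517578125, 191.64364624023438), (7.928410530090332, 43.60625457763672), 70.70995330810547)
[[371.9866638183594, 195.1046600341797], [413.1448059082031, 180.69932556152344], [415.7639465332031, 188.18263244628906], [374.6058044433594, 202.5879669189453]]
[328 277  44  22 364] [349.38186813 287.4010989 ] ((349.4660339355469, 287.4049377441406), (8.072072982788086, 45.001808166503906), 70.34617614746094)
[[326.9185485839844, 291.1719055175781], [369.2986145019531, 276.0361633300781], [372.0135192871094, 283.6379699707031], [329.6334533691406, 298.7737121582031]]
[441 289  40  31 348] [459.88218391 303.63793103] ((459.889892578125, 303.6330261230469), (7.8751726150512695, 44.16154479980469), 54.865806579589844)
[[439.5660400390625, 313.12017822265625], [475.681640625, 287.70550537109375], [480.2137451171875, 294.1458740234375], [444.09814453125, 319.560546875]]
```

View pics/cl.png

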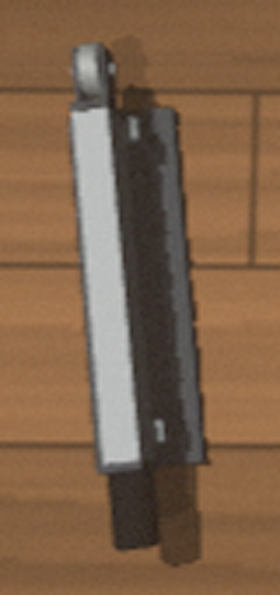

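View pics/ct.png

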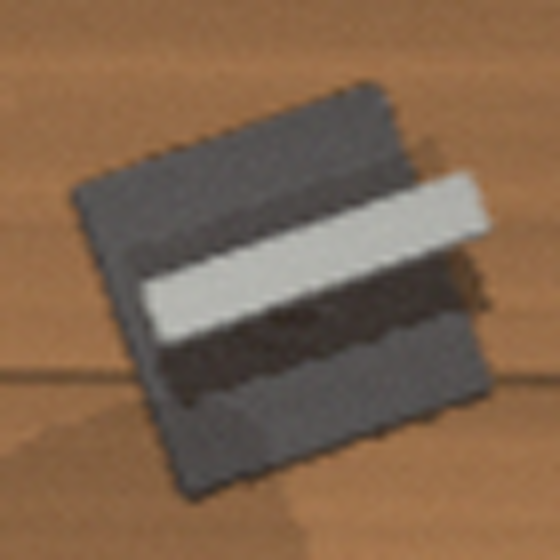

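View pics/cs.png

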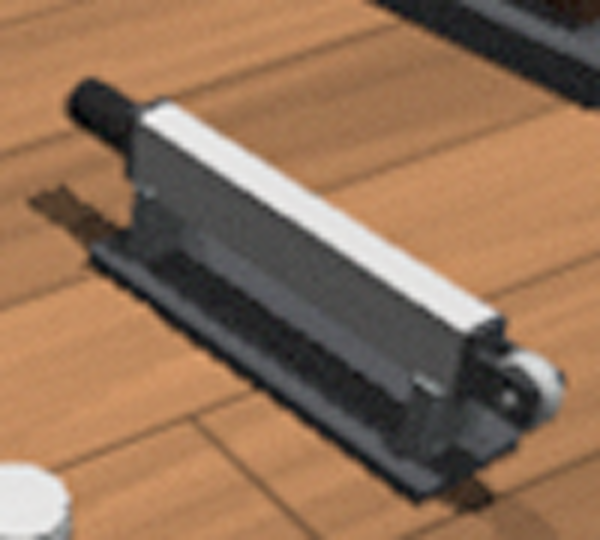

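The crops show the lever's white top face with dark thin end caps, and the farthest rest is rest "a" (0.62 m). Now I'll cast the rays and check the sizes.

```bash
python3 - <<'E'
from h import *
d=vision.read_camera("top"); s=vision.read_camera("scene")
def meas(box,z):
    P=np.array([ray(d,u,v,z)[:2] for u,v in box]); 
    e=[np.linalg.norm(P[i]-P[(i+1)%4]) for i in range(4)]
    c=P.mean(0); i=int(np.argmax(e)); w=P[i]-P[(i+1)%4]
    return c,np.round(e,4),np.degrees(np.arctan2(w[1],w[0]))%180
L=[[189.47,161.49],[200.47,160.51],[209.48,261.42],[198.48,262.40]]
T=[[371.98,195.10],[413.14,180.7],[415.76,188.18],[374.6,202.58]]
print("lever",meas(L,.096)); print("trest",meas(T,.08))
# T via base plate corners at z=.012
B=[(355+x/8,160+y/8) for x,y in [(75,190),(378,85),(490,388),(195,497)]]
print("base",meas(B,.012))
# lever in scene view: crop corners white top: 
S=[(345+x/6,130+y/6) for x,y in [(143,112),(170,104),(497,318),(465,332)]]
P=np.array([ray(s,u,v,.096)[:2] for u,v in S]);print(P,P.mean(0),np.linalg.norm(P[0]-P[3]))
for n,p,z in [("roller",(196.5,150),.073),("handle",(208,286),.073)]: print(n,ray(d,*p,z))
# scene bar white
f=s["frame"];hsv=cv2.cvtColor(f,cv2.COLOR_RGB2HSV)
m=((hsv[...,1]<60)&(hsv[...,2]>110)).astype(np.uint8);n,l,st,ce=cv2.connectedComponentsWithStats(m)
for i in range(1,n):
    if 50<st[i,4]<2000 and ce[i][1]>140 and 150<ce[i][0]<450: print(st[i],ce[i],ray(s,*ce[i],.08))
# bystanders
for n,p,z in [("bowl",(292,127),.042),("tin",(298,183.5),.05),("former",(290,254),.048)]: print(n,ray(d,*p,z))
E
```

```text
lever (array([0.5165556 , 0.23463063]), array([0.0271, 0.2491, 0.0264, 0.2489]), np.float64(7.2260537975236945))
trest (array([ 0.57081352, -0.24366175]), array([0.1102, 0.0199, 0.11  , 0.0198]), np.float64(109.88218900368919))
base (array([ 0.56869322, -0.24561687]), array([0.1075, 0.1074, 0.1045, 0.109 ]), np.float64(21.107685741400786))
[[0.39455929 0.21358769]
 [0.39547908 0.23212851]
 [0.64354671 0.26100446]
 [0.64423836 0.2389883 ]] [0.51945586 0.23642724] 0.2509677903078525
roller [0.673249   0.25411125 0.073     ]
handle [0.33459207 0.21248254 0.073     ]
[368 146  61  40 394] [397.57106599 165.83502538] [0.50878519 0.25226166 0.08      ]
[258 165  28  17 135] [271.18518519 172.77777778] [ 0.33280393 -0.13286018  0.08      ]
[173 182  29  22 155] [186.87741935 192.63870968] [ 0.29644601 -0.40242968  0.08      ]
[338 207  19  16 227] [347.45374449 214.16299559] [ 0.6252794  -0.02169413  0.08      ]
[252 218  34  25 237] [268.70886076 229.83966245] [ 0.57086538 -0.24549935  0.08      ]
bowl [0.74482681 0.0160965  0.042     ]
tin [ 0.59390251 -0.00220281  0.05      ]
former [0.41405645 0.0153981  0.048     ]
```

```bash
cat >> h.py <<'E'
from scipy.spatial.transform import Rotation as Ro
def ori(deg,flip=1):
    # lever axis angle deg; tool y down, z = flip*lever y
    a=np.radians(deg); z=flip*np.array([-np.sin(a),np.cos(a),0]); y=np.array([0,0,-1.]); x=np.cross(y,z)
    return Ro.from_matrix(np.c_[x,y,z]).as_quat()
def st(tag=""):
    o=get_obs(); print(tag,"t",round(o["time_s"],2),"p",np.round(o["position"],4),"F",np.round(o["wrist_force"],2),"M",np.round(o["ft_torque"],3),"w",round(o["gripper_width"],4)); return o
def snap(cam,name):
    d=vision.read_camera(cam); cv2.imwrite(f"pics/{name}.png",d["frame"][:,:,::-1]); return d
A=np.radians(7.2); AX=np.array([np.cos(A),np.sin(A),0]); MID=np.array([0.5165,0.2352,0])
E
python3 - <<'E'
from h import *
for fl in (1,-1):
    for p,a in [((.5165,.2352,.19),7.2),((.5165,.2352,.075),7.2),((.571,-.2445,.105),19.9)]:
        q=kinematics.solve_ik(list(p),list(ori(a,fl))); print(fl,p,None if q is None else np.round(q,3))
E
```

```text
1 (0.5165, 0.2352, 0.19) [ 0.425  0.328  1.813 -0.     1.001 -1.272]
1 (0.5165, 0.2352, 0.075) [ 0.425  0.486  1.885 -0.     0.77  -1.272]
1 (0.571, -0.2445, 0.105) [-0.407  0.509  1.751 -0.     0.882 -2.325]
-1 (0.5165, 0.2352, 0.19) [ 0.425  0.328  1.813 -0.     1.001  1.87 ]
-1 (0.5165, 0.2352, 0.075) [ 0.425  0.486  1.885 -0.     0.77   1.87 ]
-1 (0.571, -0.2445, 0.105) [-0.407  0.509  1.751 -0.     0.882  0.816]
```

```bash
python3 - <<'E'
from h import *
q=list(ori(7.2,-1))
bot.reach([*(MID+[0,0,.25])],q); st("hover")
d=snap("wrist","w1")
for s in (-.13,.13):
  for w in (-.0125,.0125): print(proj(d,MID+AX*s+np.array([-AX[1],AX[0],0])*w+[0,0,.096]))
E
```

```text
hover t 3.42 p [0.5168 0.2346 0.25  ] F [-0.6  -0.7  -0.59] M [0.041 0.008 0.015] w 0.0852
[333.37315047 309.44136623]
[308.53717923 309.44813129]
[336.71859032  20.51447469]
[303.68926539  20.54908748]
```

View pics/w1.png

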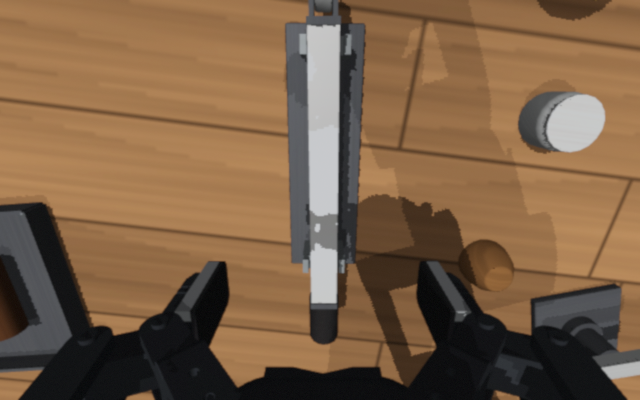

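The wrist view shows the lever's top running from (323,24) to (324,302), parallel to the tool. It sits about 2 mm to the right of my estimate, so I shift slightly and grip at the middle.

```bash
python3 - <<'E'
from h import *
M=MID+[0,-.0015,0]
bot.servo_line([*(M+[0,0,.12])],velocity=.12); st()
bot.servo_line([*(M+[0,0,.075])],velocity=.06); st("down")
hand.move_gripper(.02,110); o=st("grip")
for z in (.0755,.077,.079,.081):
    bot.servo_line([*o["position"][:2],z],velocity=.02); bot.dwell(.15); st("lift")
d=snap("scene","s2")
f=d["frame"][110:240,330:460][:,:,::-1]; cv2.imwrite("pics/s2c.png",cv2.resize(f,None,fx=4.5,fy=4.5,interpolation=2))
E
```

```text
t 4.7 p [0.517  0.2339 0.1207] F [ 0.21 -0.25  0.35] M [ 0.033  0.017 -0.023] w 0.0855
down t 5.6 p [0.5167 0.2338 0.0751] F [-0.22  0.21  0.54] M [0.022 0.009 0.011] w 0.0856
grip t 6.19 p [0.5167 0.2339 0.0754] F [-1.99  0.6   5.68] M [-0.015  0.252  0.102] w 0.0241
lift t 6.59 p [0.5166 0.2338 0.0754] F [0.29 0.94 0.24] M [0.022 0.05  0.051] w 0.0238
lift t 6.99 p [0.5163 0.2337 0.0766] F [-0.66 -0.38 -4.71] M [-0.021  0.108  0.013] w 0.0239
lift t 7.39 p [0.5167 0.2339 0.079 ] F [ 0.18 -1.12 -5.57] M [-0.051  0.114 -0.039] w 0.0238
lift t 7.79 p [0.5166 0.2338 0.081 ] F [-0.38 -0.64 -6.25] M [-0.05   0.134  0.061] w 0.0238
```

View pics/s2c.png

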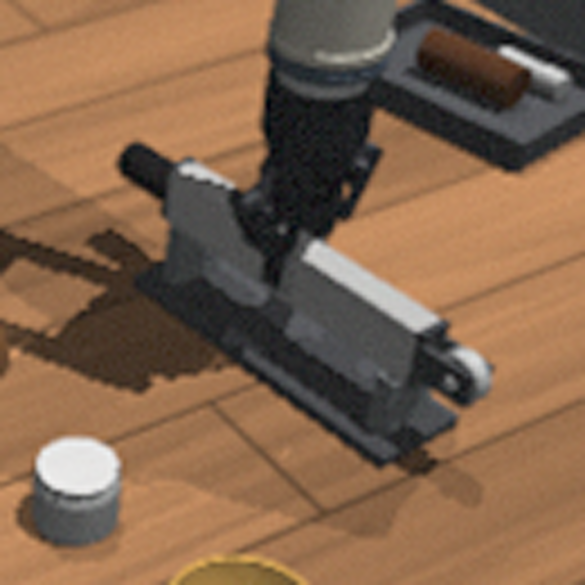

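Force is near −6 N and M_y positive, so the heavy end seems to be the +x (roller) end. I'll lift a little more and average.

```bash
python3 - <<'E'
from h import *
o=get_obs()
bot.servo_line([*o["position"][:2],.088],velocity=.03)
F=[];T=[]
for i in range(12):
    bot.dwell(.05); o=get_obs(); F.append(o["wrist_force"]);T.append(o["ft_torque"])
F=np.array(F);T=np.array(T);print(F.mean(0),F.std(0),T.mean(0),T.std(0)); st()
W=-F[:,2].mean(); print("offset along lever",np.dot(np.cross(AX,[0,0,-1]),T.mean(0))/W)
d=snap("scene","s3")
f=d["frame"][110:240,330:460][:,:,::-1]; cv2.imwrite("pics/s3c.png",cv2.resize(f,None,fx=4.5,fy=4.5,interpolation=2))
snap("wrist","w3")
E
```

```text
[ 0.07247675 -0.09054393 -6.25857968] [0.40538366 0.46419634 0.3741864 ] [-0.0106145   0.12982957 -0.0069071 ] [0.02926648 0.02675106 0.03206341]
 t 8.82 p [0.5166 0.2338 0.088 ] F [ 0.17 -0.76 -5.95] M [-0.038  0.092  0.049] w 0.0243
offset along lever 0.02079324386890913
```

View pics/s3c.png

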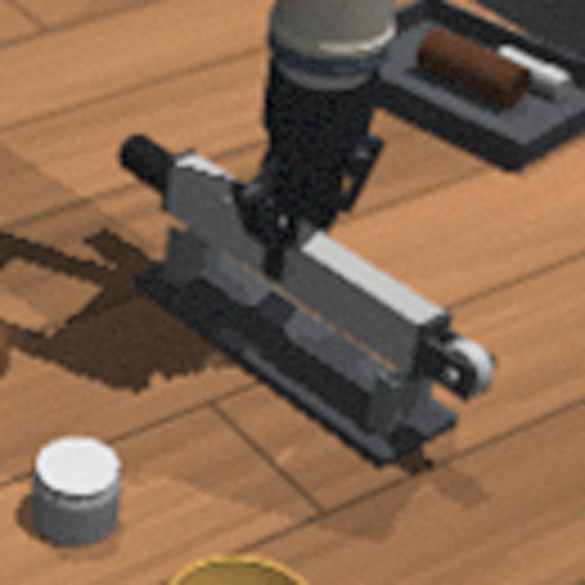

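View pics/w3.png

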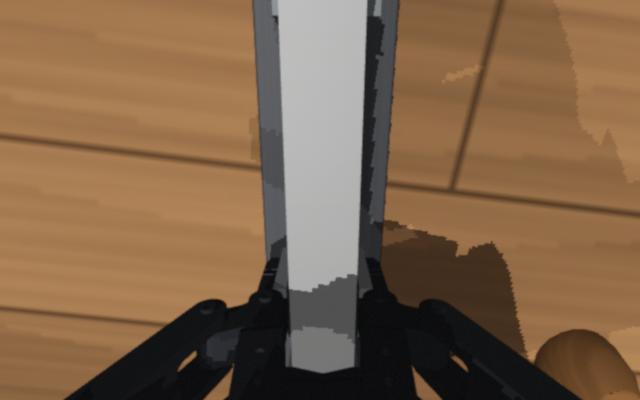

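The lever is clear of both blocks, weighs about 6.26 N, and balances about +20 mm from the grip. I set it back and regrip 20 mm towards the roller.

```bash
cat >> h.py <<'E'
def avg(n=20,ang=A):
    F=[];T=[]
    for i in range(n):
        bot.dwell(.04); o=get_obs(); F.append(o["wrist_force"]);T.append(o["ft_torque"])
    F=np.mean(F,0);T=np.mean(T,0); ax=np.array([np.cos(ang),np.sin(ang),0])
    print("F",F.round(2),"M",T.round(3),"off",np.dot(np.cross(ax,[0,0,-1]),T)/max(-F[2],1)); return F,T
E
python3 - <<'E'
from h import *
p=np.array(get_obs()["position"])
bot.servo_line([p[0],p[1],.078],velocity=.04); bot.servo_line([p[0],p[1],.0752],velocity=.015); st("set")
hand.move_gripper(.05); st("open")
print("bias",avg(12))
q=p+AX*.020; 
bot.servo_line([q[0],q[1],.0752],velocity=.08)
hand.move_gripper(.02,110); o=st("grip")
bot.servo_line([*o["position"][:2],.078],velocity=.02)
bot.servo_line([*o["position"][:2],.088],velocity=.03); bot.dwell(.2); st(); avg(20)
d=snap("scene","s4")
f=d["frame"][110:240,330:460][:,:,::-1]; cv2.imwrite("pics/s4c.png",cv2.resize(f,None,fx=4.5,fy=4.5,interpolation=2))
E
```

```text
set t 9.66 p [0.5169 0.234  0.0754] F [ 0.13 -0.41 -2.67] M [ 0.029  0.052 -0.01 ] w 0.0236
open t 10.03 p [0.5169 0.234  0.0755] F [0.2  0.34 1.24] M [0.022 0.013 0.017] w 0.0501
F [-0.02  0.02 -0.18] M [-0.006  0.009 -0.002] off 0.009895036192491416
bias (array([-0.01737012,  0.01708131, -0.1750251 ]), array([-0.00556593,  0.00927054, -0.00188643]))
grip t 11.28 p [0.536  0.2363 0.0753] F [-2.49 -0.57  2.65] M [-0.065  0.296  0.062] w 0.024
 t 12.26 p [0.5359 0.2362 0.0879] F [-0.42 -0.21 -6.16] M [ 0.025 -0.011  0.034] w 0.0233
F [-0.02 -0.09 -6.18] M [-0.003  0.009 -0.001] off 0.0015138081701783332
```

View pics/s4c.png

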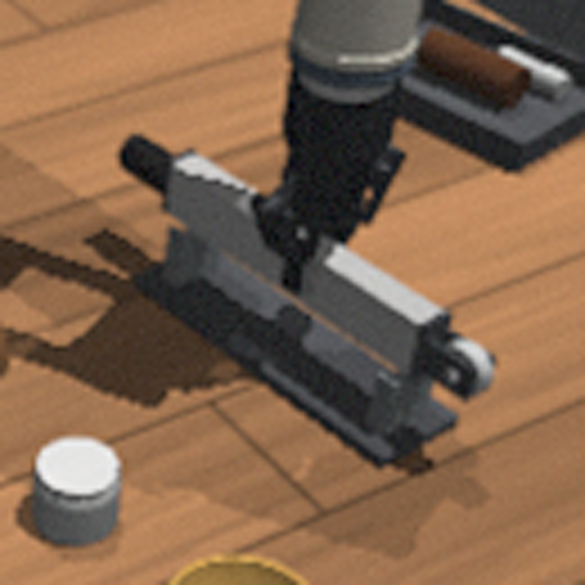

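Now the residual moment equals the unloaded bias (0.009 N·m), so the grip is within about 1 mm of the balance point and the lever hangs level. I'll carry it over.

```bash
python3 - <<'E'
from h import *
p=np.array(get_obs()["position"])
bot.servo_line([p[0],p[1],.20],velocity=.1)
bot.dwell(.3)
bot.servo_line([.571,-.2445,.20],ori(20,-1),velocity=.14); bot.dwell(.3); st()
avg(12,np.radians(20))
snap("wrist","w5"); snap("scene","s5"); snap("top","t5")
E
```

```text
t 18.6 p [ 0.571  -0.2445  0.2   ] F [-0.08  0.43 -5.52] M [ 0.003 -0.02  -0.029] w 0.0242
F [-0.02  0.34 -6.27] M [-0.018 -0.     0.008] off 0.0009970721573095236
```

View pics/w5.png

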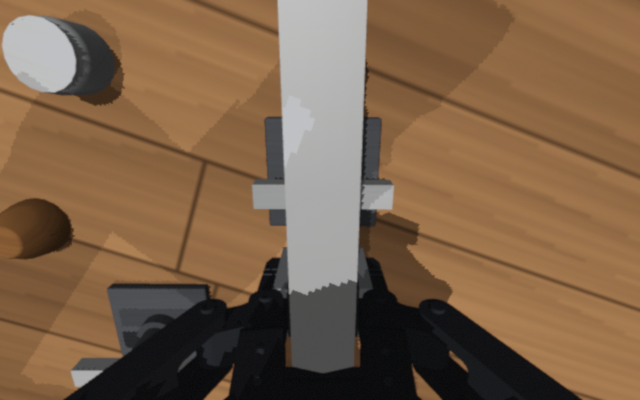

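View pics/s5.png

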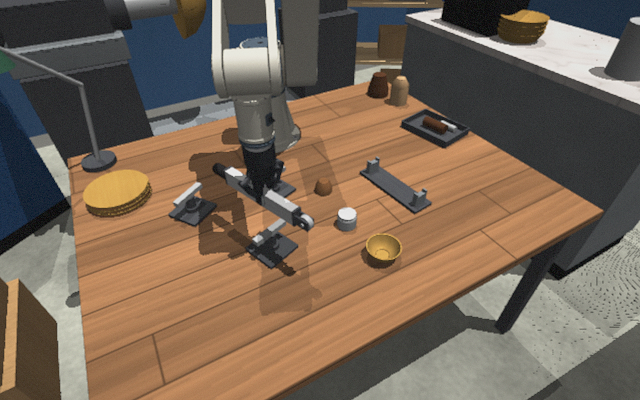

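View pics/t5.png

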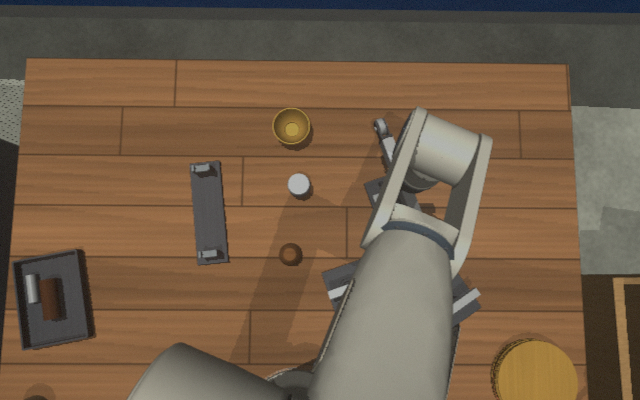

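The bar shows horizontally in the wrist view from (253,195) to (393,195), square to the lever. Ray-cast check of its centre:

```bash
python3 - <<'E'
from h import *
d=vision.read_camera("wrist"); f=cv2.cvtColor(d["frame"],cv2.COLOR_RGB2HSV)
for cols in ((256,262,268,274,280),(368,374,380,386,390)):
    for c in cols:
        v=f[:,c,2].astype(int);s=f[:,c,1]; r=[i for i in range(165,225) if v[i]>120 and s[i]<60]
        print(c,r[0],r[-1],end="; ")
P=[ray(d,253,194.5,.08),ray(d,393,194.5,.08)]
print(P,np.linalg.norm(P[0]-P[1]),(P[0]+P[1])/2)
print("thick",np.linalg.norm(ray(d,265,180,.08)-ray(d,265,209.5,.08)))
E
```

```text
256 185 208; 262 185 208; 268 185 208; 274 185 208; 280 185 208; 368 185 208; 374 185 209; 380 185 208; 386 185 209; 390 185 209; [array([ 0.55482978, -0.19374619,  0.08      ]), array([ 0.59225462, -0.29652932,  0.08      ])] 0.109384602962183 [ 0.5735422  -0.24513775  0.08      ]
thick 0.024281339963376097
```

Wrist (0.572, −0.244), top (0.571, −0.244) and scene (0.571, −0.2455) views agree. I'll lower in small steps and stop on contact.

```bash
python3 - <<'E'
from h import *
x,y=.5713,-.2445
bot.servo_line([x,y,.125],velocity=.08)
bot.servo_line([x,y,.1085],velocity=.03); bot.dwell(.2)
st()
z=.1085
while z>.1035:
    z-=.0006; bot.servo_line([x,y,z],velocity=.01); 
    F=np.mean([ (bot.dwell(.03),get_obs()["wrist_force"][2])[1] for _ in range(5)])
    print(round(z,4),round(F,2))
    if F>-3.5: break
st()
snap("scene","s6"); snap("wrist","w6")
f=cv2.imread("pics/s6.png")[120:290,180:350]; cv2.imwrite("pics/s6c.png",cv2.resize(f,None,fx=3.5,fy=3.5,interpolation=2))
E
```

```text
t 21.29 p [ 0.5715 -0.2446  0.1087] F [ 0.65 -0.36 -6.8 ] M [ 0.047 -0.025  0.051] w 0.0238
0.1079 -6.47
0.1073 -6.09
0.1067 -6.23
0.1061 -5.89
0.1055 -5.85
0.1049 1.68
 t 23.79 p [ 0.5714 -0.2445  0.1053] F [-2.59  1.47  2.82] M [0.169 0.424 0.036] w 0.0241
```

View pics/s6c.png

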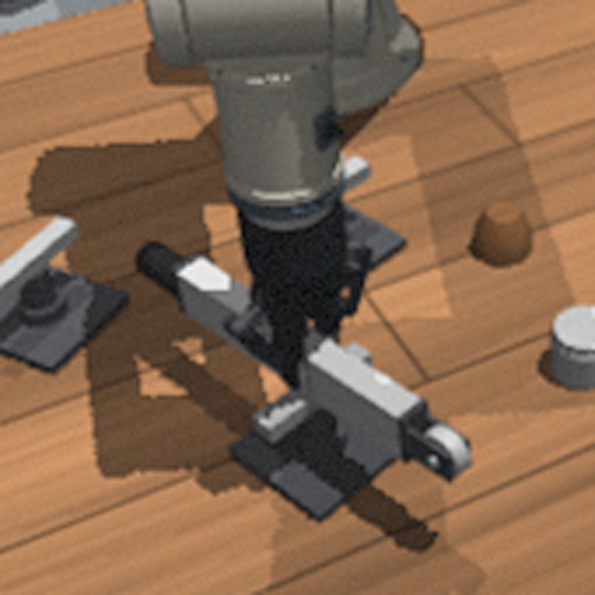

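Contact was made at the expected height (TCP 0.105 m) with only a few newtons. I'll relieve it slightly, open a little and look before going wide.

```bash
python3 - <<'E'
from h import *
bot.servo_line([.5713,-.2445,.1053],velocity=.01); bot.dwell(.1); st()
hand.move_gripper(.029,20); bot.dwell(.4); st("open a little")
snap("scene","s7")
f=cv2.imread("pics/s7.png")[120:290,180:350]; cv2.imwrite("pics/s7c.png",cv2.resize(f,None,fx=3.5,fy=3.5,interpolation=2))
E
```

```text
t 24.24 p [ 0.5714 -0.2445  0.1053] F [-0.73  0.95  0.85] M [ 0.064  0.214 -0.051] w 0.0236
open a little t 24.87 p [ 0.5713 -0.2445  0.1053] F [-0.   -0.09  0.18] M [0.02  0.028 0.027] w 0.0287
```

View pics/s7c.png

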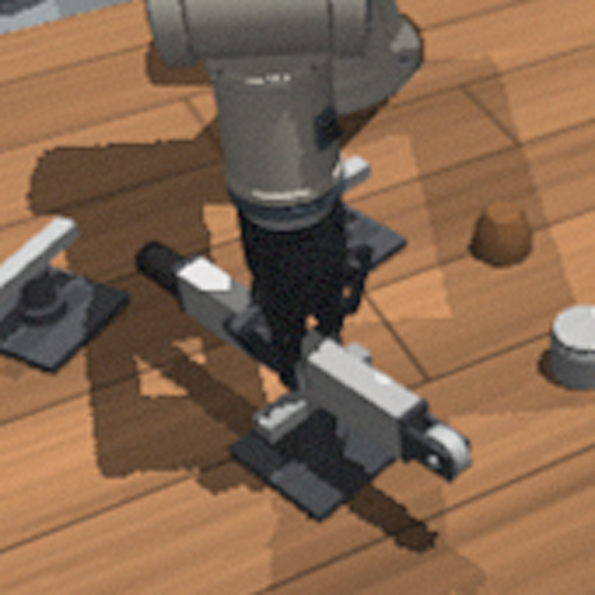

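The lever stays put and the wrist is unloaded. I'll open fully and retreat straight up.

```bash
python3 - <<'E'
from h import *
hand.move_gripper(.06); st()
bot.servo_line([.5713,-.2445,.16],velocity=.06); bot.servo_line([.5713,-.2445,.26],velocity=.12); st("up")
bot.servo_line([.45,-.05,.33],velocity=.15); bot.dwell(.3); st()
d=snap("scene","s8"); t=snap("top","t8")
f=cv2.imread("pics/s8.png")[120:290,180:400]; cv2.imwrite("pics/s8c.png",cv2.resize(f,None,fx=3.5,fy=3.5,interpolation=2))
f=cv2.imread("pics/t8.png")[100:300,270:490]; cv2.imwrite("pics/t8c.png",cv2.resize(f,None,fx=2.9,fy=2.9,interpolation=2))
E
```

```text
t 25.32 p [ 0.5713 -0.2445  0.1053] F [-0.35 -0.46 -0.28] M [0.006 0.033 0.023] w 0.0602
up t 27.37 p [ 0.5708 -0.2443  0.2591] F [-0.62  0.51 -0.55] M [-0.012  0.003  0.017] w 0.0602
 t 29.42 p [ 0.45   -0.0502  0.3299] F [ 0.62  0.12 -0.62] M [ 0.046 -0.012  0.021] w 0.0598
```

View pics/s8c.png

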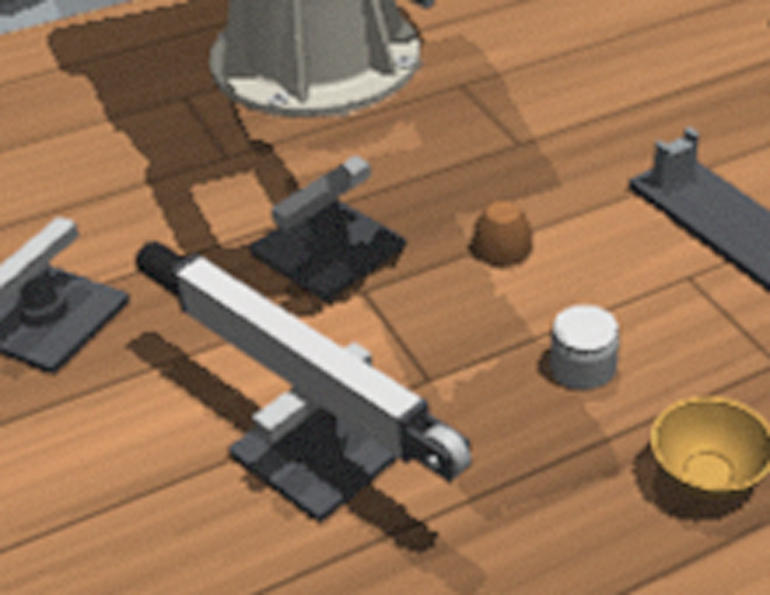

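View pics/t8c.png

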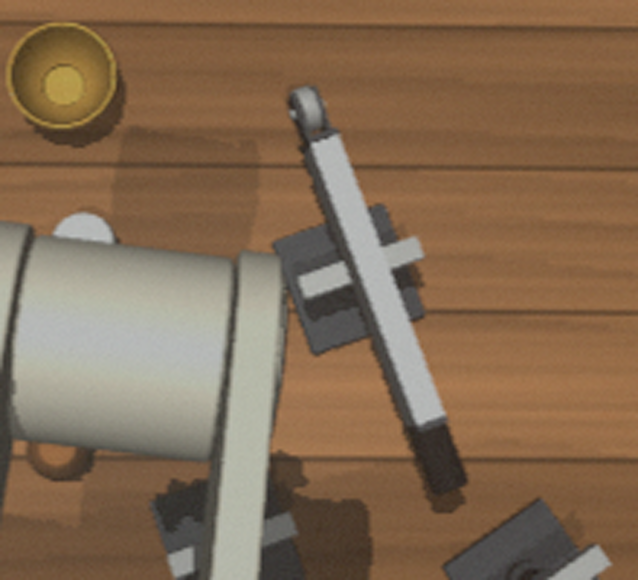

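The lever lies across the rest with nothing else touching it. One quick two-view check of level before handing in.

```bash
python3 - <<'E'
from h import *
s=vision.read_camera("scene");t=vision.read_camera("top")
def P(d): return d["intrinsics"]@np.array(d["view"])[:3]
sp=[(180+x/3.5,120+y/3.5) for x,y in [(192,261),(412,410)]]   # mid of handle-side/roller-side top edges
tp=[(270+x/2.9,100+y/2.9) for x,y in [(430,422),(325,138)]]
X=cv2.triangulatePoints(P(s),P(t),np.array(sp).T,np.array(tp).T); X=(X[:3]/X[3]).T
print(X, np.degrees(np.arcsin((X[1]-X[0])[2]/np.linalg.norm(X[1]-X[0]))),np.linalg.norm(X[1]-X[0]))
v=X[1]-X[0]; print("yaw",np.degrees(np.arctan2(v[1],v[0]))); st()
hand_in()
E
```

```text
[[ 0.43604861 -0.29078074  0.12813754]
 [ 0.6726523  -0.20731135  0.12465204]] -0.7959162839671878 0.2509195021932446
yaw 19.431895176267474
 t 29.62 p [ 0.45 -0.05  0.33] F [ 0.73 -0.12  0.33] M [ 0.022  0.011 -0.009] w 0.0601
the job is handed in; nothing more can be done
```

The lever is balanced on the farthest of the three T-rests, released, and the job is handed in at about 29.6 s of the 64 s. `hand_in` gives no verdict, so the result rests on my own checks.

**Finding the balance point:** A first lift at the middle put the heavy side about 20 mm toward the roller, with a weight of about 6.2 N. I set the lever down, regripped 20 mm that way and lifted again. The remaining moment then matched the empty gripper's offset, so the grip was within about 1–2 mm of the balance point.

**Carrying and placing:** I carried it at 0.20 m with no tipping seen in the pictures. I then lowered it in small steps, with contact at the expected height and roughly 8 N on the rest. It did not visibly shift when I opened the fingers.

**Last checks:**

| Check | Result | Limit or expected |
|---|---|---|
| Level, from two camera views | about 0.8° off (hand-picked pixels) | 3.4° |
| Direction of lever / rest | 19.4° / about 20° | within 15° of each other |
| Height of the tube's top | 0.125–0.128 m | 0.126 m |
| Length between the picked tube ends | 0.251 m | 0.260 m; end caps not counted |

- **Disagreements:** The views put the lever's sideways position up to 2.5 mm apart at the start, which the closing jaws took up. The rest's centre differed by 1–2 mm between views.
- **Bystanders:** The bowl, former and tin look unmoved in the last pictures. I checked this only by eye; the arm partly covered the former and tin from above, but they are clear in the scene view.

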